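# Clear stuck blade sets from a tipping tray

### The arm

A 6-joint arm with a two-finger parallel gripper is mounted at the origin on the work surface. World frame = base frame: x ahead of the robot, y to its left, z up, the work surface at z = 0. Lengths are in mm, angles in degrees, forces in N, time in s.
With the tool pointing down it reaches from about 275 to 1000 mm from the base axis. Payload 8.4 kg.
Tool frame: the origin (TCP) lies on the centre line of the jaws, within the pads' length; the fingertips stand 11 mm ahead of it and the grasp point (between the pads) lies 8 mm behind it (manip.tip_extent is the distance from the TCP to the fingertips, in mm); z points along the fingers, y is the line along which they close (so a half turn about z gives the same grasp; the last joint's range is limited). The gripper opens to 85 mm and grips with 20 to 120 N. Pads are 22 mm wide; open, the fingers measure 114 mm over their backs; the gripper's body (76 mm by 85 mm) begins 54 mm behind the grasp point. The pads swing forward as they close: fully open they stand 13 mm farther back than shut.
Start: joints at [-68.205, 20.225, 93.587, -0, 66.188, -0.138], TCP at [233.448, -579.767, 214.181] pointing down, gripper open.
Joint ranges: [-150.9, 150.9], [-52.94, 120.26], [3.33, 152.33], [-74.26, 254.26], [0, 154.13], [-172.89, 172.89]. Speed limits (degrees/s): [127.2, 127.2, 159.86, 180, 180, 180].

### API

Orientations are given as [roll, pitch, yaw] about the fixed x, y, z axes, in that order (R = Rz(yaw) Ry(pitch) Rx(roll)).
In Python, from bench import manip gives the robot as it stands. Calls block until the motion is done:
- manip.move_to(position, orientation): joint-space move of the TCP to a pose.
- manip.move_straight(position, max_speed=150, ori=None): straight line of the TCP; ori=None keeps the orientation; max_speed is the mean speed in mm/s.
- manip.goto_joints(angles): joint-space move.
- manip.command_gripper(opening): opening from 0.0 (shut) to 1.0 (fully open); the grip force is fixed at half the most; returns when the fingers have stopped.
- manip.hold(seconds).
- manip.inverse_kinematics(position, orientation): joint angles nearest the present ones, or None.
- manip.read_state(): the state.
- manip.capture(name): name is "side" or "top" or "wrist"; returns (picture, depth): 384x512x3 uint8, red, green, blue; 384x512 float32, mm along the optical axis (not along the pixel's ray), 0 where there is no reading.
- manip.camera_info(name): a dict with "intrinsics" (3x3 intrinsics, pixels), "eye" and "orientation" of the camera in the world; the wrist camera has in their place "hand_eye" (4x4, takes a point from camera to tool coordinates, whose origin is the TCP and whose axes are the flange's). Camera axes: x right, y up, looking along -z (the intrinsics and any distortion apply to the point x, -y, -z); pixel columns grow to the right and rows downward; lengths in mm; the calibration is good to about 2 mm. A picture is of the moment at which its call begins: read the wrist's pose just before it. camera_info takes no time and is no camera call.
A pose or a line that the arm cannot do raises manip.MotionError and nothing moves.
- manip.sign_off(): hands the job in; it is judged then, once.
The state is a dict: "t": time; "joint_positions": joint angles; "joint_vel": joint speeds; "effort": joint torques, N m; "ee_pos": TCP position; "tool_rot": TCP orientation; "force": force on the tool from outside, world axes, zero at the start; "torque": the same for the moment, N m; "grip_width": opening from 0.0 (shut) to 1.0 (fully open); "grip_force": force on a finger pad.
Only numpy, scipy, OpenCV 4.12 (cv2) and the standard library are available. Lean on these libraries where they do the work, as an engineer would, in place of code of your own. Each camera call takes 0.05 s, during which the arm holds its last target. There are 200 camera calls.

### The job

Tip the grey tray up to its stop by the bar handle at its back, leave it tipped, and with the scraper push the three oily blade sets stuck to its floor down over the open lip into the metal cup below; never touch the blade sets with the fingers. Then hang the scraper back in its rest, leaving the tray tipped and the cup, the hair clipper, the oil bottle and the power adapter where they stand.

Things in the scene. Friction and masses are not known exactly. Their poses are not given: they have to be found in the camera images.
- stand: Fixed dark steel stand of the tray: base plate 150 x 180 mm, two cheeks with black friction knobs (186 mm over the knobs along x, 144 mm high). Origin on the bench under the middle of the stand; its y axis points from the tray's handle end towards its open lip, z up. The hinge pin runs along its x axis at y = +85 mm, z = 125 mm
- tray (a joint): Tip angle of the tray about its hinge pin, rad: 0 level (at the start), grows as the handle end is lifted, stop at 0.50. The hinge is stiff with friction: lifting takes about 12 N at the handle, and the tray stays where it is left, unless its floor is pressed hard (about 7 N or more at the handle end makes it sink)
- tray_hinge (a point): Point on the hinge pin, middle of the tray's width, 10 mm above the tray floor's top face and 30 mm behind the lip. Axes are the tray's own and tip with it: x along the pin, y along the floor towards the lip (downhill), z normal to the floor
- tray_handle (a point): Centre of the handle's bar: steel, 12 mm thick, about 85 mm straight along the tray's x axis, at tray y = -260 mm from the hinge, 20 mm above the tray floor, with a 40 mm free gap to the tray's back wall. Height 135 mm level, about 258 mm tipped. Same axes as the tray
- tray_lip (a point): Middle of the open lip edge, on the top face of the tray floor (height 115 mm level, about 102 mm tipped). Same axes as the tray. The floor, 4 mm thick, runs 240 mm in -y to the inside of the back wall; inside width 116 mm; side and back walls 30 mm high above the floor, 4 mm thick; no wall at the lip. Grey plastic
- blade1: Hair-clipper blade set, steel, 60 x 40 mm, 11 mm thick, toothed along one long side, 80 g, flat on the tray floor, stuck by an oil film (friction 0.9 to 1.3): it does not slide when the tray is tipped. Origin: middle of its underside, x along its 60 mm side, z through its thickness. Starts in the handle-end third, its middle over 50 mm from the back wall
- blade2: Second blade set, same as blade1, in the middle third of the tray floor
- blade3: Third blade set, same as blade1, in the third of the tray floor next to the lip
- cup: Loose round aluminium cup, 160 mm across the rim and 75 mm high, 4 mm wall, 350 g, standing on the bench under the tray's lip; its rim passes under the lip with about 20 mm to spare when the tray is tipped. Origin in the middle of its underside
- scraper: Bench scraper, hanging upright in its rest: flat steel blade 95 mm wide (x), 3 mm thick (y), 85 mm tall, with a bar-shaped wooden handle on top, 150 mm long (x), 22 mm thick (y), 26 mm high. 220 g. Origin in the middle of the blade's bottom edge, z up to the handle, 111 mm high overall
- scraper_handle (a point): Centre of the scraper's wooden handle, 98 mm above the blade's bottom edge. Same axes as the scraper; grip across y (22 mm)
- rest: Fixed black rest: base 180 x 70 x 8 mm, two forked posts 121 mm apart (centres, along x; 106 mm free between them), each with a notch 30 mm wide (y), 16 mm deep, notch floor 97 mm above the bench. The ends of the scraper's handle lie in the notches, its blade hangs between the posts, edge 12 mm above the bench. Origin on the bench, middle of the base
- rest_seat (a point): Where the centre of the scraper's handle lies when it hangs home: 110 mm above the bench over the middle of the rest. Handle along the rest's x axis, either way round
- clipper: Bystander: loose black hair clipper, 185 mm long, 50 mm wide, 36 mm high, lying on the bench. Origin in the middle of its underside
- oil: Bystander: loose clear oil bottle standing upright, 38 mm across, 95 mm high. Origin in the middle of its underside
- adapter: Bystander: loose black plug-in power adapter, 70 x 46 x 32 mm. Origin in the middle of its underside
Mind the look-alikes: they are no part of the job. Of the things like the scraper, leave any that is yellow; of the rest the smaller one is meant.

How it is judged (in metres and radians):
On the way, in this order (a step that is already met when the one before it is completed fails the run):
1. the tray is tipped up to near its stop (above 0.42 rad) with the three blade sets still on it (value of joint tray above 0.42 rad and y of each of blade1, blade2, blade3 in the frame of tray_lip below 0 m and z of each of blade1, blade2, blade3 in the frame of tray_lip above -0.01 m), for 0.2 s.
2. the scraper pushes a blade set on the tipped tray (value of joint tray above 0.42 rad and (contact force between scraper and blade1 above 0.2 N or contact force between scraper and blade2 above 0.2 N or contact force between scraper and blade3 above 0.2 N)), for 0.04 s.
3. all three blade sets lie in the cup, the tray still tipped (value of joint tray above 0.42 rad and horizontal distance between each of blade1, blade2, blade3 and cup below 0.075 m and z of each of blade1, blade2, blade3 in the frame of cup below 0.07 m), for 0.2 s.
At the end, for the whole second after the job is handed in: Tray above 0.42 rad; three blade sets in the cup (within 75 mm of its axis, below its rim); cup upright, within 30 mm of its start; scraper at rest in both notches (handle within 10 mm sideways and 4 mm in height of the seat, along it within 0.12 rad, tilt under 0.15 rad) (all of step 3 and angle between cup's own z axis and vertical below 0.1 rad and distance of cup from where it was at the start of the episode below 0.03 m and horizontal distance between scraper_handle and rest_seat below 0.01 m and z of scraper_handle in the frame of rest_seat between -0.004 and 0.004 m and angle between the x axis of scraper and the x axis of rest, either way round below 0.12 rad and angle between scraper's own z axis and vertical below 0.15 rad and linear speed of scraper below 0.02 m/s); the robot touches nothing.
It fails at once if the fingers touch a blade set (contact force between the fingers and blade1 above 0.5 N or contact force between the fingers and blade2 above 0.5 N or contact force between the fingers and blade3 above 0.5 N).
It fails at once if the clipper, the oil bottle or the adapter is moved more than 30 mm (distance of any of clipper, oil, adapter from where it was at the start of the episode above 0.03 m).
It also fails if it takes over 64 s, if anything falls off the work surface, if the arm or the gripper's body presses on something with over 40 N, if the wrist force passes 120 N, or if a joint passes its speed limit or range.

## Working session

There is one attempt and no reset: what is moved stays moved. The work goes in short steps, each a Python script; the robot and the scene stay as the last script left them, time stands still between calls to the robot, and variables do not carry over. Pictures are saved under pics/ and viewed, at most 10 in all, crops included, and the job is handed in when it is done.

```bash
ls; mkdir -p pics
python3 - <<'E'
from bench import manip
import cv2, numpy as np, json
for n in ("top","side"):
    p,d=manip.capture(n); np.savez(f"pics/{n}0.npz",p=p,d=d); cv2.imwrite(f"pics/{n}0.png",p[:,:,::-1])
    print(n,{k:np.round(np.array(v),3).tolist() for k,v in manip.camera_info(n).items() if not isinstance(v,str)}, (d>0).mean())
print({k:np.round(np.array(v),3).tolist() for k,v in manip.camera_info("wrist").items() if not isinstance(v,str)})
print(manip.read_state(), manip.tip_extent)
E
```

```text
pics
top {'intrinsics': [[375.749, 0.0, 244.181], [0.0, 375.749, 192.78], [0.0, 0.0, 1.0]], 'eye': [341.69, -39.514, 1183.56], 'orientation': [5.724, 1.861, -91.463]} 0.9961191813151041
side {'intrinsics': [[375.981, 0.0, 256.826], [0.0, 375.981, 196.966], [0.0, 0.0, 1.0]], 'eye': [402.158, -726.355, 882.702], 'orientation': [42.427, 0.86, -4.774]} 0.9961954752604166
{'intrinsics': [[280.38, 0.0, 254.683], [0.0, 280.38, 196.197], [0.0, 0.0, 1.0]], 'hand_eye': [[0.001, 0.953, 0.302, 77.299], [1.0, -0.001, -0.001, -0.617], [-0.0, 0.302, -0.953, -159.048], [0.0, 0.0, 0.0, 1.0]]}
{'t': 0.1, 'joint_positions': array([-6.82072509e+01,  2.02588707e+01,  9.36255401e+01,  1.97874810e-04,
        6.61876374e+01, -1.37966537e-01]), 'joint_vel': array([-0.02373088, -0.02371876, -0.1793671 , -0.065074  ,  0.01902995,
        0.091579  ]), 'effort': array([-1.62496497e-03, -6.06361341e+01, -3.42817426e+01, -9.57692055e-05,
        3.84594852e-03, -3.70740656e-05]), 'ee_pos': array([ 233.25570517, -579.35151004,  213.5275101 ]), 'tool_rot': array([-1.79927952e+02, -3.54418739e-04,  2.19306354e+01]), 'force': array([ 0.50097245,  0.15728317, -0.15998979]), 'torque': array([-0.0643287 , -0.00603638, -0.00311163]), 'grip_force': 0.0, 'grip_width': 0.998671948285167} 11.0
```

View pics/top0.png

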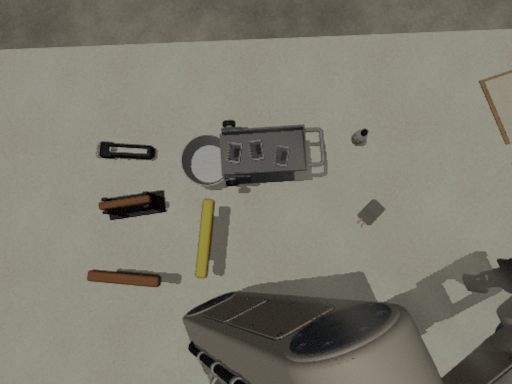

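View pics/side0.png

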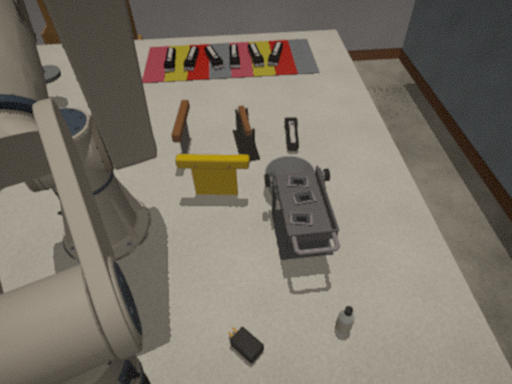

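```bash
cat > h.py <<'E'
import numpy as np, cv2
from scipy.spatial.transform import Rotation as R
from bench import manip
def cloud(d,K,eye,Rm):
    v,u=np.mgrid[:d.shape[0],:d.shape[1]]
    c=np.stack([(u-K[0][2])/K[0][0]*d,-(v-K[1][2])/K[1][1]*d,-d],-1)
    return c@Rm.T+eye
def cam(n):
    i=manip.camera_info(n); return np.array(i["intrinsics"]),np.array(i["eye"]),R.from_euler("xyz",i["orientation"],degrees=True).as_matrix()
def load(n,tag="0"):
    z=np.load(f"pics/{n}{tag}.npz"); return z["p"],cloud(z["d"],*cam(n)),z["d"]
E
python3 - <<'E'
from h import *
a=cv2.imread("pics/top0.png");b=cv2.imread("pics/side0.png")
t=cv2.resize(a[180:300,70:220],(600,480),interpolation=3)[:, :500]; 
x=[cv2.resize(a[185:295,80:220],(420,330),interpolation=3),cv2.resize(b[90:205,165:315],(380,290),interpolation=3)]
c=np.zeros((600,800,3),np.uint8); c[:330,:420]=x[0]; c[:290,420:800]=x[1]
t=cv2.resize(a[115:190,180:330],(600,300),interpolation=3)[:270]; c[330:600,:600]=t
cv2.imwrite("pics/crop1.png",c)
for n,r in (("top",(slice(110,195),slice(175,335))),("side",(slice(150,265),slice(255,345)))):
    p,P,d=load(n)
    print(n,[np.round(P[v,u]).tolist() for v,u in ([(147,323),(204,125),(203,140),(278,123),(160,208),(152,235),(149,256),(155,282)] if n=="top" else [(120,243),(180,298),(198,305),(218,300),(250,315)])])
# colour clusters for wood in top
p,P,d=load("top")
hsv=cv2.cvtColor(p,cv2.COLOR_RGB2HSV)
m=((hsv[...,0]<14)&(hsv[...,1]>120)&(hsv[...,2]>50)).astype(np.uint8)
n,l,s,c=cv2.connectedComponentsWithStats(m)
for i in range(1,n):
    if s[i,4]>80:
        q=P[l==i]; q=q[(q[:,2]>60)&(q[:,2]<170)]
        if len(q)<30: continue
        r=cv2.minAreaRect(q[:,:2].astype(np.float32)); print(c[i],s[i,4],np.median(q[:,2]),r)
E
```

```text
top [[570.0, -233.0, 142.0], [426.0, 334.0, 123.0], [429.0, 292.0, 117.0], [222.0, 327.0, 155.0], [570.0, 109.0, 2.0], [567.0, 15.0, 126.0], [574.0, -45.0, 123.0], [553.0, -118.0, 128.0]]
side [[431.0, 319.0, 124.0], [570.0, 15.0, 129.0], [578.0, -53.0, 126.0], [553.0, -122.0, 128.0], [571.0, -230.0, 139.0]]
[124.02777778 201.89506173] 324 123.20210588813666 ((433.4739074707031, 337.2324523925781), (21.818225860595703, 146.03758239746094), 7.378949165344238)
[122.5987055  278.22330097] 618 149.4042466593753 ((220.94314575195312, 330.86737060546875), (197.80291748046875, 27.084335327148438), 83.49142456054688)
```

View pics/crop1.png

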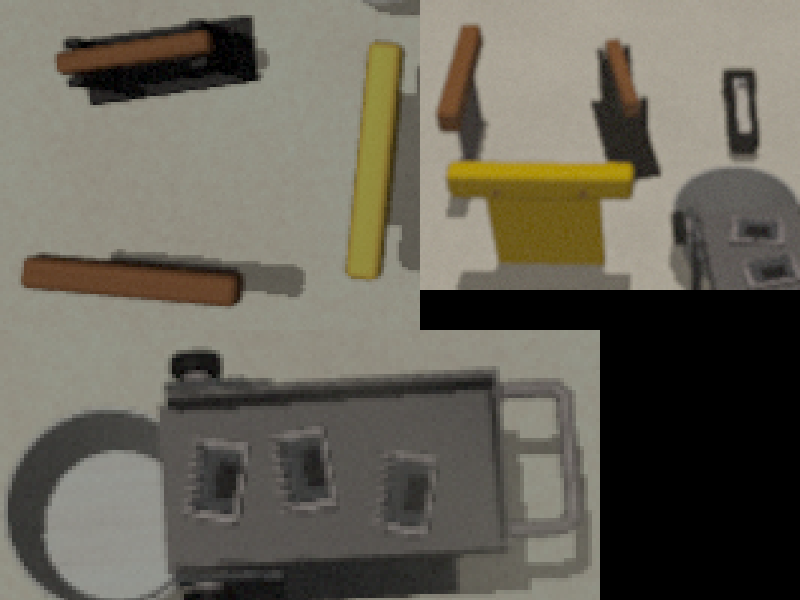

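Run:
```python
from h import *
def rect(q): 
    r=cv2.minAreaRect(q[:,:2].astype(np.float32)); return np.round(np.r_[r[0],r[1],r[2]],1)
for n in ("top","side"):
    p,P,d=load(n)
    reg=(P[...,0]>470)&(P[...,0]<680)&(P[...,1]>-270)&(P[...,1]<75)
    q=P[reg&(P[...,2]>105)]
    fl=q[(q[:,2]<119)&(abs(q[:,0]-570)<40)]; 
    print(n,"floor z",np.median(fl[:,2]),"lip y pct",np.percentile(fl[:,1],[90,98,99.5]))
    bar=P[reg&(P[...,2]>122)&(P[...,1]<-218)&(P[...,2]<155)]; print("bar",len(bar),rect(bar),bar.mean(0),np.percentile(bar[:,2],[5,50,95]), np.polyfit(bar[:,0],bar[:,1],1))
    w=q[(q[:,2]>133)&(q[:,1]>-205)&(q[:,1]<25)]; print("walls",rect(w),np.median(w[:,2]))
    for s in (-1,1):
        for lo,hi in((-170,-120),(-120,-60),(-60,0)):
            k=w[(w[:,1]>lo)&(w[:,1]<hi)]; k=k[(k[:,0]-567)*s>30]; 
            if len(k): print(s,lo,len(k),np.round([np.median(k[:,0]),k[:,0].min(),k[:,0].max()],1))
    bw=w[(w[:,1]<-165)&(abs(w[:,0]-570)<40)]; print("back",np.percentile(bw[:,1],[2,50,98]),np.polyfit(bw[:,0],bw[:,1],1))
    # cup rim
    c=P[(P[...,0]>450)&(P[...,0]<660)&(P[...,1]>20)&(P[...,1]<200)&(P[...,2]>66)&(P[...,2]<90)]
    A=np.c_[2*c[:,:2],np.ones(len(c))]; 
    s=np.linalg.lstsq(A,(c[:,:2]**2).sum(1),rcond=None)[0]; print("cup",len(c),s[:2],np.sqrt(s[2]+s[0]**2+s[1]**2),rect(c), np.median(c[:,2]))
    # scraper handle & rest
    h=P[(P[...,0]>390)&(P[...,0]<480)&(P[...,1]>230)&(P[...,1]<440)]
    t=h[h[:,2]>114]; print("handle",len(t),rect(t),np.median(t[:,2]),t[:,:2].mean(0))
    t=h[(h[:,2]>2)&(h[:,2]<16)]; print("base",len(t),rect(t))
```

```text
top floor z 115.30421439930024 lip y pct [42.04163304 56.07085644 57.9781153 ]
bar 180 [ 573.6 -228.4  108.8   19.2    0.7] [ 572.06498807 -229.35190344  139.59635253] [135.18475402 139.77834884 143.29774527] [ 2.56742009e-02 -2.44039215e+02]
walls [565.3 -89.8 229.4 185.3  89.9] 143.7935129808635
-1 -170 42 [509.5 506.8 514.3]
-1 -120 44 [508.  505.3 511.1]
-1 -60 60 [505.8 494.6 510. ]
1 -170 55 [631.1 628.3 635.8]
1 -120 70 [629.2 626.1 634. ]
1 -60 73 [627.4 623.6 636.7]
back [-186.2849899  -182.99857783 -180.24128213] [ 4.06051366e-02 -2.06090059e+02]
cup 234 [558.19084411 103.55518643] 76.5527722946137 [555.5 118.  158.  129.   10.4] 73.5997372912858
handle 423 [433.8 336.8  45.1 148.2   7.2] 122.88092772510822 [432.92233087 336.22067056]
base 811 [4.349e+02 3.342e+02 8.950e+01 2.064e+02 1.000e-01]
side floor z 116.02860804720535 lip y pct [41.28656431 58.35276099 61.07601151]
bar 246 [ 575.3 -228.3  111.3   18.5    0.6] [ 574.02598787 -230.14803384  139.99500717] [135.3342058  140.50637493 143.3092532 ] [ 2.39415415e-02 -2.43891101e+02]
walls [567.  -89.7 229.3 183.3  90. ] 143.92933023189397
-1 -170 48 [511.6 508.5 515.4]
-1 -120 43 [509.9 506.9 513.9]
-1 -60 47 [507.5 495.9 511.7]
1 -170 66 [632.1 630.1 637.2]
1 -120 66 [630.6 627.7 636.2]
1 -60 64 [628.5 625.8 639.6]
back [-185.5241297  -182.62011252 -178.118446  ] [ 4.00186215e-02 -2.05328592e+02]
cup 207 [560.00515365 105.26792378] 76.43092228095489 [551.3 127.6 155.7 112.1  24.6] 73.22889325604672
handle 196 [435.1 337.6  42.4 149.7   7.6] 122.9765968225908 [434.88963152 332.00086084]
base 274 [4.351e+02 3.361e+02 8.890e+01 2.062e+02 2.000e-01]
```

```bash
cat >> h.py <<'E'
YAW=2.0
H0=np.array([565.3,29.2,125.0])   # hinge
def TR(th): return R.from_euler("xyz",[-np.degrees(th),0,YAW],degrees=True).as_matrix()
def tp(p,th): return H0+TR(th)@np.array(p,float)       # tray(hinge-frame) -> world
def tori(th): return [180-np.degrees(th),0,YAW]
def st(*k):
    s=manip.read_state(); print(round(s["t"],2),np.round(s["ee_pos"],1),np.round(s["force"],1),"w",round(s["grip_width"],3),"gf",round(s["grip_force"],1)); return s
E
python3 - <<'E'
from h import *
for n in("top","side"):
    p,P,d=load(n); q=(P-H0)@TR(0)
    m=((abs(q[...,0])<54)&(q[...,1]>-205)&(q[...,1]<28)&(q[...,2]>-5)&(q[...,2]<15)).astype(np.uint8)
    k,l,s,c=cv2.connectedComponentsWithStats(m)
    for i in range(1,k):
        if s[i,4]>30:
            w=q[l==i]; print(n,s[i,4],np.round(w.min(0)),np.round(w.max(0)),np.round(w.mean(0)))
a=tp([0,-260,10+100],0); manip.move_to(a,tori(0)); manip.command_gripper(0.5); st()
p,d=manip.capture("wrist"); cv2.imwrite("pics/w1.png",p[:,:,::-1]); 
s=manip.read_state(); E=np.array(manip.camera_info("wrist")["hand_eye"]); Rt=R.from_euler("xyz",s["tool_rot"],degrees=True).as_matrix()
Pw=cloud(d,np.array(manip.camera_info("wrist")["intrinsics"]),s["ee_pos"]+Rt@E[:3,3],Rt@E[:3,:3])
q=(Pw-H0)@TR(0)
b=q[(q[...,2]>2)&(q[...,2]<25)&(q[...,1]<-235)&(q[...,1]>-285)&(abs(q[...,0])<35)]
print(len(b),b.mean(0),np.polyfit(b[:,0],b[:,1],1),np.percentile(b[:,2],[50,95]))
for s in (-1,1):
    b=q[(q[...,2]>5)&(q[...,2]<25)&(q[...,1]<-120)&(q[...,1]>-200)&(abs(q[...,0]-s*60)<12)]; print(len(b),b.mean(0) if len(b) else 0)
E
```

```text
top 212 [-26. -94.  -5.] [ 37. -54.   6.] [  5. -75.  -0.]
top 240 [-30. -32.  -5.] [32. 13.  6.] [  1. -11.  -0.]
top 224 [ -48. -169.   -5.] [  14. -120.    7.] [ -17. -147.   -0.]
side 207 [-28. -35.  -5.] [35. 16.  5.] [  4. -13.  -0.]
side 225 [-24. -95.  -5.] [ 39. -49.   6.] [  7. -76.  -0.]
side 262 [ -47. -168.   -5.] [  17. -118.    5.] [ -15. -147.   -0.]
2.37 [ 574.3 -230.8  235. ] [-0.1 -0.8 -1. ] w 0.499 gf 0.0
904 [   1.4608518  -259.08463763   14.02871746] [ 5.45136407e-03 -2.59092601e+02] [14.39925728 16.04173425]
928 [ -59.2542879  -157.49639878   15.72399254]
734 [  61.13624198 -160.2157734    19.90444276]
```

Run:
```python
from h import *
manip.move_straight(tp([0,-259.3,2],0),150); manip.command_gripper(0); s=st()
if .08<s["grip_width"]<.25:
    for th in (.125,.25,.375,.495):
        manip.move_straight(tp([0,-259.6,2],th),80,tori(th)); st()
    manip.command_gripper(0.5); manip.move_straight(tp([0,-259.6,80],.495),200,tori(.495)); st()
    p,d=manip.capture("top"); np.savez("pics/top1.npz",p=p,d=d)
    p,d=manip.capture("side"); np.savez("pics/side1.npz",p=p,d=d); cv2.imwrite("pics/side1.png",p[:,:,::-1])
```

```text
3.77 [ 574.4 -230.   127.2] [-0.7  0.9  0. ] w -0.0 gf 0.0
```

Run:
```python
from h import *
s=st(); print(s["tool_rot"])
p,d=manip.capture("wrist"); q,_=manip.capture("side")
c=np.zeros((384,800,3),np.uint8); c[:,:512]=p; c[:,512:]=cv2.resize(q[190:290,270:345],(288,384)); cv2.imwrite("pics/w2.png",c[:,:,::-1])
```

```text
3.77 [ 574.4 -230.   127.2] [-0.7  0.9  0. ] w -0.0 gf 0.0
[ 1.79993031e+02 -1.50768069e-02  1.99856248e+00]
```

View pics/w2.png

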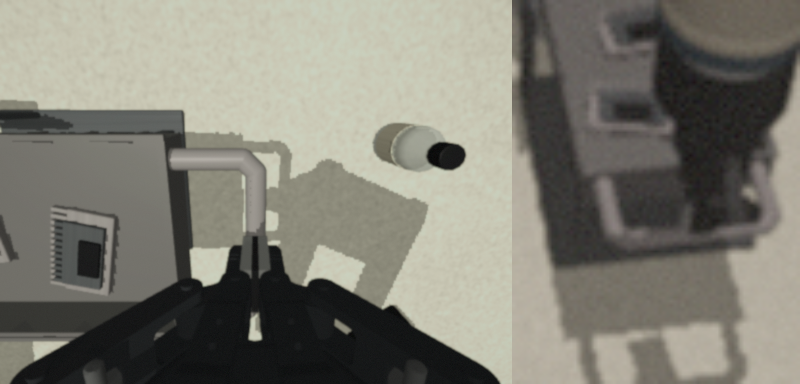

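Run:
```python
from h import *
th=.03
manip.move_straight(tp([0,-259.6,2],th),60,tori(th)); st(); manip.hold(.1); st()
s=manip.read_state(); p,d=manip.capture("wrist"); i=manip.camera_info("wrist");E=np.array(i["hand_eye"]); Rt=R.from_euler("xyz",s["tool_rot"],degrees=True).as_matrix()
P=cloud(d,np.array(i["intrinsics"]),s["ee_pos"]+Rt@E[:3,3],Rt@E[:3,:3]); q=(P-H0)@TR(0)
for v in (200,225,240,260,280):
    print(v,[tuple(np.round(q[v,u]).astype(int)) for u in range(225,290,6)])
```

```text
4.15 [ 574.6 -229.8  135.1] [-0.2 -1.5  0.8] w -0.001 gf 0.0
4.25 [ 574.4 -230.   134.7] [-0.4 -0.7  0.1] w -0.001 gf 0.0
200 [(np.int64(-21), np.int64(-230), np.int64(-127)), (np.int64(-20), np.int64(-237), np.int64(-125)), (np.int64(-21), np.int64(-243), np.int64(-126)), (np.int64(-20), np.int64(-250), np.int64(-125)), (np.int64(26), np.int64(-255), np.int64(14)), (np.int64(26), np.int64(-259), np.int64(16)), (np.int64(26), np.int64(-262), np.int64(14)), (np.int64(-21), np.int64(-277), np.int64(-126)), (np.int64(-21), np.int64(-283), np.int64(-125)), (np.int64(-21), np.int64(-290), np.int64(-126)), (np.int64(-21), np.int64(-297), np.int64(-125))]
225 [(np.int64(-51), np.int64(-229), np.int64(-127)), (np.int64(-51), np.int64(-236), np.int64(-126)), (np.int64(-50), np.int64(-243), np.int64(-125)), (np.int64(-51), np.int64(-250), np.int64(-126)), (np.int64(10), np.int64(-255), np.int64(14)), (np.int64(11), np.int64(-259), np.int64(16)), (np.int64(10), np.int64(-263), np.int64(14)), (np.int64(-51), np.int64(-277), np.int64(-126)), (np.int64(-51), np.int64(-284), np.int64(-125)), (np.in
[... 943 characters left out ...]
55)), (np.int64(10), np.int64(-263), np.int64(55)), (np.int64(7), np.int64(-267), np.int64(49)), (np.int64(7), np.int64(-269), np.int64(50)), (np.int64(-96), np.int64(-299), np.int64(-125))]
280 [(np.int64(11), np.int64(-245), np.int64(72)), (np.int64(12), np.int64(-248), np.int64(72)), (np.int64(12), np.int64(-250), np.int64(73)), (np.int64(11), np.int64(-252), np.int64(72)), (np.int64(12), np.int64(-255), np.int64(73)), (np.int64(6), np.int64(-257), np.int64(65)), (np.int64(12), np.int64(-260), np.int64(72)), (np.int64(11), np.int64(-262), np.int64(72)), (np.int64(12), np.int64(-264), np.int64(73)), (np.int64(12), np.int64(-267), np.int64(73)), (np.int64(12), np.int64(-269), np.int64(73))]
```

Run:
```python
from h import *
s=manip.read_state(); p,d=manip.capture("wrist"); i=manip.camera_info("wrist");E=np.array(i["hand_eye"]); Rt=R.from_euler("xyz",s["tool_rot"],degrees=True).as_matrix()
P=cloud(d,np.array(i["intrinsics"]),s["ee_pos"]+Rt@E[:3,3],Rt@E[:3,:3]); q=(P-H0)@TR(0)
for v in range(226,242,2): print(v,[tuple(int(x) for x in np.round(q[v,u])) for u in (246,252,257,262,267)])
ps,ds=manip.capture("side"); Q=(cloud(ds,*cam("side"))-H0)@TR(0)
m=(abs(Q[...,0])<25)&(Q[...,1]<-225)&(Q[...,1]>-300)&(Q[...,2]>-80)&(Q[...,2]<80)
k=Q[m]; o=np.lexsort((k[:,2],)); print(np.round(k[o]).astype(int)[::max(1,len(k)//60)].tolist())
c=np.zeros((600,800,3),np.uint8); c[:,:400]=cv2.resize(ps[200:275,290:340],(400,600),interpolation=3); c[:,400:]=cv2.resize(p[190:340,205:305],(400,600),interpolation=3); cv2.imwrite("pics/w3.png",c[:,:,::-1])
```

```text
226 [(8, -254, 11), (10, -257, 15), (10, -260, 16), (9, -263, 14), (-52, -277, -125)]
228 [(7, -254, 12), (8, -257, 14), (9, -260, 15), (8, -263, 13), (-54, -277, -125)]
230 [(5, -254, 11), (7, -257, 16), (7, -260, 15), (6, -263, 14), (-58, -277, -127)]
232 [(4, -254, 11), (6, -257, 15), (6, -260, 15), (5, -263, 14), (-59, -277, -125)]
234 [(3, -254, 11), (4, -257, 14), (5, -260, 16), (4, -263, 14), (-62, -277, -126)]
236 [(11, -254, 30), (11, -257, 30), (10, -260, 29), (11, -262, 31), (-64, -277, -125)]
238 [(11, -254, 33), (11, -257, 34), (11, -259, 33), (11, -262, 33), (-67, -277, -126)]
240 [(10, -254, 34), (10, -257, 35), (11, -259, 35), (11, -262, 35), (11, -265, 35)]
[[-16, -263, 7], [8, -264, 9], [13, -262, 10], [15, -263, 10], [-4, -263, 11], [10, -263, 12], [-9, -264, 12], [-6, -262, 13], [-9, -253, 13], [-11, -262, 14], [18, -260, 14], [-21, -263, 14], [-3, -257, 14], [22, -261, 14], [17, -263, 15], [21, -258, 15], [-5, -255, 15], [-18, -259, 15], [-24, -264, 15], [21, -256, 15], [0, -265, 16], [-5, -264, 16], [23, -259, 16], [23, -257, 17], [1, -260, 17], [-12, -261, 17], [-21, -263, 17], [0, -263, 17], [8, -261, 18], [18, -257, 18], [-21, -261, 18], [-21, -258, 18], [-8, -257, 19], [-10, -266, 19], [-9, -256, 30], [-3, -269, 35], [-6, -270, 37], [-10, -264, 37], [-6, -269, 39], [-2, -270, 40], [3, -271, 40], [8, -270, 42], [1, -269, 42], [-2, -270, 44], [-7, -262, 45], [-10, -262, 47], [-3, -270, 49], [4, -271, 49], [-5, -271, 51], [-10, -259, 53], [-10, -257, 55], [-10, -255, 60], [-10, -256, 65], [-11, -267, 73], [-11, -234, 75], [-11, -266, 75], [-11, -244, 75], [-13, -252, 76], [-6, -271, 76], [0, -265, 79], [-9, -272, 79]]
```

View pics/w3.png

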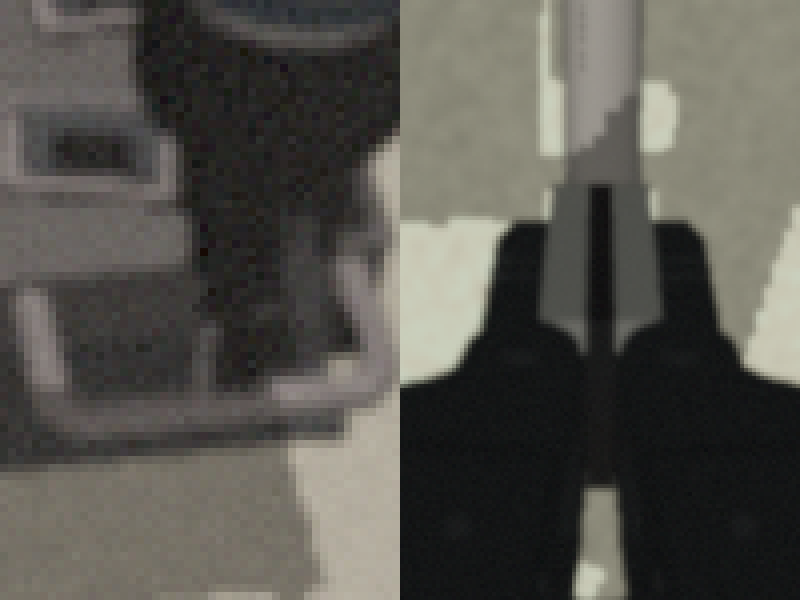

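```bash
echo 'OFF=30.0  # fingertips measured 30 mm shorter than stated TCP geometry' >> h.py
python3 - <<'E'
from h import *
manip.command_gripper(0.5)
manip.move_straight(tp([0,-259.3,-27],0),120,tori(0)); manip.command_gripper(0); s=st()
if .08<s["grip_width"]<.25:
    for th in (.125,.25,.375,.495):
        manip.move_straight(tp([0,-259.6,-27],th),80,tori(th)); st()
    manip.command_gripper(0.5); manip.move_straight(tp([0,-259.6,50],.495),200,tori(.495)); st()
    for n in ("top","side"):
        p,d=manip.capture(n); np.savez(f"pics/{n}1.npz",p=p,d=d)
        q=(cloud(d,*cam(n))-H0)@R.from_euler("z",YAW,degrees=True).as_matrix()
        m=(abs(q[...,0])<35)&(q[...,1]>-190)&(q[...,1]<20)&(q[...,2]>-30)&(q[...,2]<105); k=q[m]
        f=np.polyfit(k[:,1],k[:,2],1); print(n,len(k),np.arctan(f))
E
```

```text
5.74 [ 574.9 -230.3   98.8] [-0.9 -1.1  4. ] w 0.116 gf 58.5
6.3 [ 574.9 -231.6  131.3] [ 0.3 -1.4  5.5] w 0.115 gf 60.1
6.86 [ 574.8 -228.9  163.5] [ 1.  -2.   4.7] w 0.12 gf 60.2
7.42 [ 574.5 -222.1  195.3] [ 2.5 -0.8  4.9] w 0.116 gf 60.2
7.96 [ 574.2 -211.9  224.9] [ 2.6 -2.3  4.2] w 0.114 gf 60.2
8.91 [ 572.2 -175.3  291.8] [-1.3  0.3  0.3] w 0.502 gf 0.0
top 560 [-0.4709806 -1.37095  ]
side 722 [-0.03970344  1.52044981]
```

```bash
cat >> h.py <<'E'
def wrist():
    s=manip.read_state(); p,d=manip.capture("wrist"); i=manip.camera_info("wrist");E=np.array(i["hand_eye"]); Rt=R.from_euler("xyz",s["tool_rot"],degrees=True).as_matrix()
    return p,cloud(d,np.array(i["intrinsics"]),s["ee_pos"]+Rt@E[:3,3],Rt@E[:3,:3])
E
python3 - <<'E'
from h import *
SY=97.4
manip.move_to([434.2,337,240],[180,0,SY]); manip.command_gripper(0.6); st()
for n in ("top","side"):
    p,d=manip.capture(n); np.savez(f"pics/{n}2.npz",p=p,d=d); P=cloud(d,*cam(n))
    best=[]
    for th in np.arange(.40,.54,.01):
        q=(P-H0)@TR(th); m=(abs(q[...,0])<50)&(q[...,1]>-205)&(q[...,1]<25)&(abs(q[...,2]+10)<3); best.append((int(m.sum()),round(th,2),round(float(np.median(q[m][:,2])),2)))
    b=sorted(best)[-3:]; print(n,b); th=b[-1][1]
    q=(P-H0)@TR(th)
    m=((abs(q[...,0])<54)&(q[...,1]>-205)&(q[...,1]<28)&(q[...,2]>-5)&(q[...,2]<15)).astype(np.uint8)
    k,l,s,c=cv2.connectedComponentsWithStats(m)
    for i in range(1,k):
        if s[i,4]>30: w=q[l==i]; print(n,s[i,4],np.round(w.min(0)),np.round(w.max(0)),np.round(w.mean(0)))
p,P=wrist(); np.savez("pics/w4.npz",p=p,P=P); cv2.imwrite("pics/w4.png",p[:,:,::-1])
hsv=cv2.cvtColor(p,cv2.COLOR_RGB2HSV); m=(hsv[...,0]<14)&(hsv[...,1]>110)&(abs(P[...,2]-122)<8)
q=P[m]; print(len(q),cv2.minAreaRect(q[:,:2].astype(np.float32)),np.median(q[:,2]))
E
```

```text
11.13 [434.5 336.7 240. ] [ 0.8  1.1 -0.5] w 0.602 gf 0.0
top [(1482, np.float64(0.48), -9.21), (1565, np.float64(0.5), -10.58), (1637, np.float64(0.49), -9.9)]
top 224 [-25. -96.  -5.] [ 36. -52.   6.] [  5. -77.  -1.]
top 237 [ -47. -169.   -5.] [  13. -123.    7.] [ -17. -148.   -1.]
top 195 [-31. -35.  -5.] [32. 11.  5.] [  1. -14.  -1.]
side [(280, np.float64(0.51), -9.24), (290, np.float64(0.52), -9.77), (295, np.float64(0.53), -10.1)]
side 185 [-29. -91.  -5.] [34. 17.  4.] [  4. -43.  -1.]
side 55 [ -39. -158.   -5.] [   9. -125.   -1.] [ -16. -145.   -3.]
197 ((340.3311767578125, 328.57720947265625), (181.99232482910156, 217.86997985839844), 86.30400848388672) 122.76688242675141
```

View pics/w4.png

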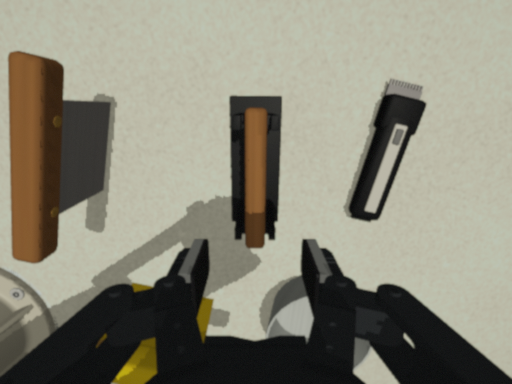

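Run:
```python
from h import *
z=np.load("pics/w4.npz"); p,P=z["p"],z["P"]
hsv=cv2.cvtColor(p,cv2.COLOR_RGB2HSV); m=(hsv[...,0]<16)&(hsv[...,1]>90); m[:,:235]=0;m[:,280:]=0;m[:100]=0;m[252:]=0
q=P[m]; q=q[(q[:,2]>116)&(q[:,2]<130)]; print(len(q),np.median(q[:,2]),cv2.minAreaRect(q[:,:2].astype(np.float32)))
c=np.array([434.2,337]); u=np.array([np.cos(np.radians(97.4)),np.sin(np.radians(97.4))]); v=np.array([u[1],-u[0]])
s=(q[:,:2]-c)@u; w=(q[:,:2]-c)@v
print("along",s.min(),s.max(),"across",np.percentile(w,[1,50,99]),"slope",np.polyfit(s,w,1))
m=np.zeros(m.shape,bool); m[95:242,228:284]=1; b=P[m]; b=b[(b[:,2]>3)&(b[:,2]<14)]; print(cv2.minAreaRect(b[:,:2].astype(np.float32)))
```

```text
2885 122.03187812047321 ((434.048583984375, 341.26495361328125), (21.905786514282227, 145.46319580078125), 7.427412986755371)
along -68.48582818036432 76.98320181180306 across [-10.36776465   0.3110783   10.94208436] slope [0.00564173 0.16400725]
((433.89410400390625, 339.606689453125), (70.1087875366211, 178.76580810546875), 7.045827865600586)
```

```bash
cat >> h.py <<'E'
TH=.49
def edge(y,e): return tp([0,y,e+60],TH)   # TCP for scraper edge at tray (0,y,e)
GR=[434.0,339.6,72.0]; GO=[180,0,97.3]
E
python3 - <<'E'
from h import *
print(manip.inverse_kinematics(edge(-188,100),tori(TH)),manip.inverse_kinematics(edge(42,-7),tori(TH)))
manip.move_straight(GR,150,GO); st(); manip.command_gripper(0); s=st()
if .2<s["grip_width"]<.35:
    manip.move_straight([GR[0],GR[1],250],200); st()
    p,P=wrist(); cv2.imwrite("pics/w5.png",p[:,:,::-1])
    p,d=manip.capture("side"); P=cloud(d,*cam("side"))
    hsv=cv2.cvtColor(p,cv2.COLOR_RGB2HSV); q=P[(hsv[...,0]<16)&(hsv[...,1]>90)&(P[...,2]>200)&(abs(P[...,1]-340)<100)&(abs(P[...,0]-434)<60)]
    print("handle seen",len(q),q.min(0) if len(q) else 0,q.max(0) if len(q) else 0)
    b=P[(P[...,2]>150)&(P[...,2]<268)&(abs(P[...,1]-340)<110)&(abs(P[...,0]-434)<50)]; print(len(b),b.min(0),b.max(0))
E
```

```text
[ 10.70815989  11.01605351  93.3750845  -28.0696295   81.35699842
 104.42983094] [ 24.90690474  25.84558452  99.8329209  -27.76173413  68.54268912
 126.48952881]
12.55 [434.5 340.   72.8] [-0.4  0.1  0. ] w 0.599 gf 0.0
12.93 [434.4 340.   72.9] [-2.6 -1.   6.8] w 0.25 gf 59.3
13.97 [433.3 339.1 248.7] [ 0.5 -1.1 -2.2] w 0.249 gf 58.6
handle seen 241 [380.06710806 262.48117929 258.833616  ] [480.67056171 408.03060324 437.53853784]
90 [422.54783914 288.78097914 189.26856378] [441.54949816 385.29847401 267.19605976]
```

```bash
sed -i 's/return tp(\[0,y,e+60\],TH)/return tp([2,y,e+60],TH)/' h.py
python3 - <<'E'
from h import *
manip.move_to(edge(-188,90),tori(TH)); st()
manip.move_straight(edge(-188,30),200); 
p,d=manip.capture("side"); q,_=manip.capture("top")
c=np.zeros((600,800,3),np.uint8); c[:400,:400]=cv2.resize(p[140:270,235:365],(400,400)); c[:400,400:]=cv2.resize(q[90:220,190:320],(400,400)); cv2.imwrite("pics/s6.png",c[:400,:,::-1])
s=manip.read_state(); P=cloud(d,*cam("side")); t=(P-H0)@TR(TH)
b=t[(abs(t[...,1]+188)<8)&(t[...,2]>22)&(t[...,2]<105)&(abs(t[...,0])<90)]; print(len(b),np.percentile(b,[1,50,99],axis=0).round(1))
st()
E
```

```text
15.62 [570.5 -65.3 345.4] [-0.1 -0.6 -2.1] w 0.246 gf 58.7
1241 [[ -44.8 -191.7   30.9]
 [   1.9 -188.2   68.6]
 [  49.2 -184.5  104.1]]
16.18 [572.5 -93.5 294.2] [ 0.6 -0.2 -1.2] w 0.252 gf 58.7
```

View pics/s6.png

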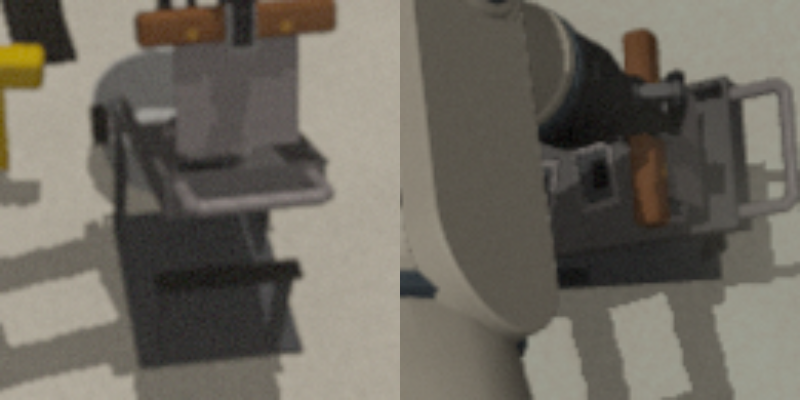

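```bash
sed -i 's/return tp(\[2,y/return tp([0.7,y/' h.py
python3 - <<'E'
from h import *
manip.move_straight(edge(-188,-3),120); st(); manip.move_straight(edge(-188,-7),40); st()
for y in (-160,-110,-70,-35,0,20,44):
    manip.move_straight(edge(y,-7),70 if y<-30 else 45); st()
manip.hold(.3)
for n in ("side","top"):
    p,d=manip.capture(n); cv2.imwrite(f"pics/{n}7.png",p[:,:,::-1]); np.savez(f"pics/{n}7.npz",p=p,d=d)
a=cv2.imread("pics/side7.png");b=cv2.imread("pics/top7.png")
c=np.zeros((400,800,3),np.uint8); c[:,:400]=cv2.resize(a[140:270,235:365],(400,400)); c[:,400:]=cv2.resize(b[90:220,160:290],(400,400)); cv2.imwrite("pics/s7.png",c)
E
```

```text
16.6 [ 570.9 -109.7  264.1] [ 0.3  0.4 -1. ] w 0.248 gf 58.7
16.85 [ 571.2 -111.5  260.6] [-0.5  0.2 -2.1] w 0.247 gf 58.7
17.4 [570.1 -86.5 246.9] [ 0.1 -0.7 -1.7] w 0.249 gf 58.8
18.27 [568.6 -42.7 223.5] [-0.  -0.4 -1.7] w 0.25 gf 58.9
18.99 [567.3  -7.3 204.5] [ 0.1  0.2 -2.7] w 0.248 gf 58.9
19.64 [566.2  23.6 188. ] [ 1.   0.9 -0.9] w 0.246 gf 58.9
20.57 [565.1  54.1 171.8] [ 0.   0.1 -1.4] w 0.248 gf 58.9
21.16 [564.5  72.  162.2] [-0.3  0.2 -1. ] w 0.248 gf 58.9
21.84 [563.7  93.  151. ] [-0.1  0.  -1.4] w 0.248 gf 58.9
```

View pics/s7.png

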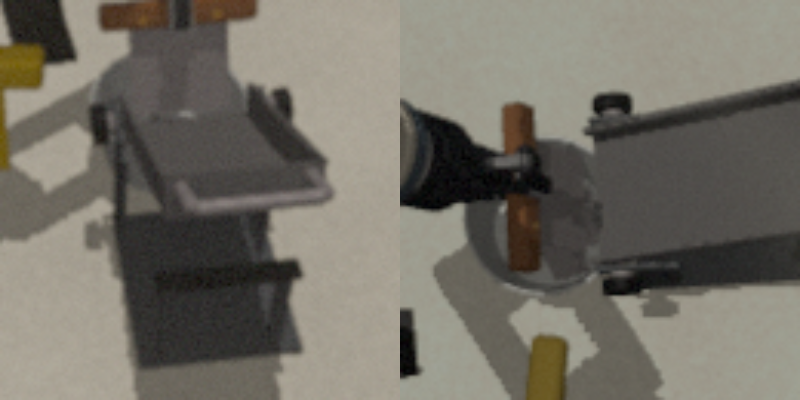

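Run:
```python
from h import *
manip.move_straight(edge(44,90),200); manip.move_to([GR[0],GR[1],250],GO); st()
p,d=manip.capture("top"); P=cloud(d,*cam("top")); np.savez("pics/top8.npz",p=p,d=d)
b=[(int((abs(((P-H0)@TR(t))[...,2]+10)[(abs(((P-H0)@TR(t))[...,0])<50)&(((P-H0)@TR(t))[...,1]>-200)&(((P-H0)@TR(t))[...,1]<20)]<3).sum()),round(t,2)) for t in np.arange(.4,.54,.02)]; print(max(b))
c=P[(P[...,0]>450)&(P[...,0]<660)&(P[...,1]>56)&(P[...,1]<200)&(P[...,2]>66)&(P[...,2]<90)]
s=np.linalg.lstsq(np.c_[2*c[:,:2],np.ones(len(c))],(c[:,:2]**2).sum(1),rcond=None)[0]; print("cup",s[:2])
i=P[(np.hypot(P[...,0]-559,P[...,1]-104)<70)&(P[...,1]>60)]; print("cup content z pct",np.percentile(i[:,2],[5,50,80,95,99]))
s2,ds=manip.capture("side")
o=np.zeros((400,800,3),np.uint8); o[:,:400]=cv2.resize(p[115:195,170:250],(400,400),interpolation=3); o[:,400:]=cv2.resize(s2[100:220,235:355],(400,400)); cv2.imwrite("pics/s8.png",o[:,:,::-1])
```

```text
24.33 [434.1 339.  249.4] [-0.6  1.7 -1.4] w 0.25 gf 58.8
(2188, np.float64(0.5))
cup [558.31433596 103.50696294]
cup content z pct [ 2.49429712 17.69788544 33.43100056 45.40761458 51.46495263]
```

View pics/s8.png

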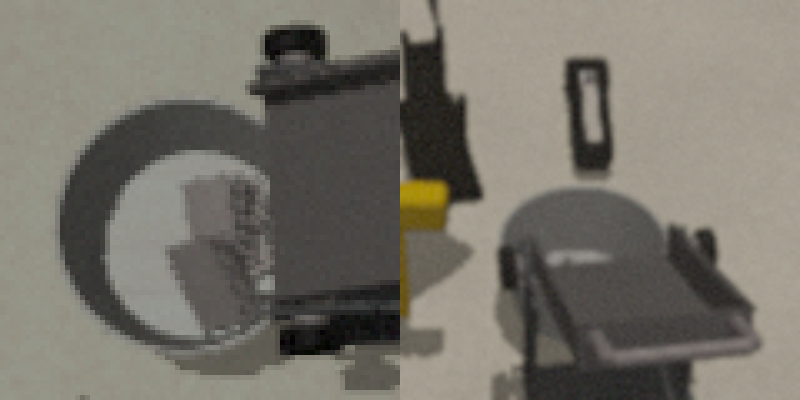

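Run:
```python
from h import *
manip.move_straight([GR[0],GR[1],90],150,GO); st(); manip.move_straight([GR[0],GR[1],GR[2]],40); st()
manip.command_gripper(0.6); manip.hold(.2); manip.move_straight([GR[0],GR[1],240],150); s=st()
p,P=wrist(); hsv=cv2.cvtColor(p,cv2.COLOR_RGB2HSV); m=(hsv[...,0]<16)&(hsv[...,1]>90); m[:,:235]=0;m[:,280:]=0;m[:100]=0;m[252:]=0
q=P[m]; q=q[(q[:,2]>100)&(q[:,2]<140)]; print("handle",len(q),np.percentile(q[:,2],[2,50,98]),cv2.minAreaRect(q[:,:2].astype(np.float32)))
m=np.zeros(m.shape,bool); m[95:242,228:284]=1; b=P[m]; b=b[(b[:,2]>3)&(b[:,2]<14)]; print("base",cv2.minAreaRect(b[:,:2].astype(np.float32)))
# look into the cup, camera beyond it, tool tilted back under the lip
for pos,o in (([560,190,300],[180-25,0,180]),([560,190,300],[180+25,0,0]),([560,170,300],[180,0,90])):
    print(o,manip.inverse_kinematics(pos,o) is not None)
a=p[60:300,130:380]
manip.move_to([557,200,290],[180,0,-90]) if manip.inverse_kinematics([557,200,290],[180,0,-90]) is not None else manip.move_to([557,160,290],[180,0,90])
st(); w,Pw=wrist()
o=np.zeros((384,800,3),np.uint8); o[:,:512]=w; o[:276,512:]=cv2.resize(a,(288,276)); cv2.imwrite("pics/s9.png",o[:,:,::-1])
```

```text
25.65 [434.6 340.   90.8] [-0.2  0.3 -3.4] w 0.244 gf 58.8
26.25 [434.  339.6  72.8] [-5.2 -3.7 14.8] w 0.253 gf 61.5
28.12 [433.5 339.2 239.1] [ 0.6 -0.4  0.3] w 0.601 gf 0.0
handle 2888 [117.95693904 122.08640812 123.65211451] ((433.530517578125, 340.82354736328125), (22.010778427124023, 145.70460510253906), 7.261674404144287)
base ((434.01263427734375, 339.52398681640625), (69.99107360839844, 178.57073974609375), 7.069406032562256)
[155, 0, 180] True
[205, 0, 0] True
[180, 0, 90] True
30.97 [556.9 200.1 290. ] [ 0.5 -0.2 -0.1] w 0.599 gf 0.0
```

View pics/s9.png

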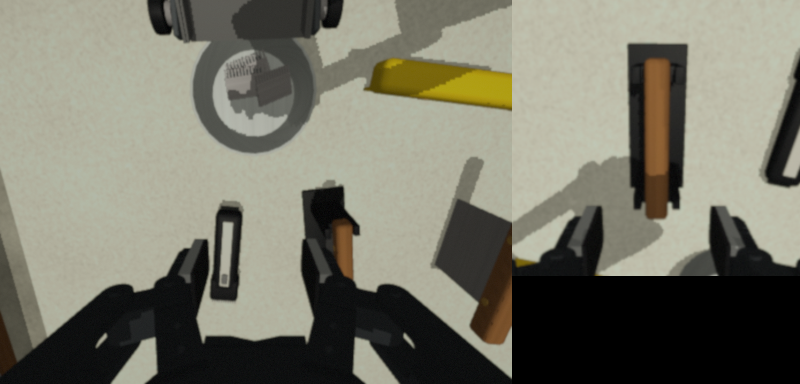

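Run:
```python
from h import *
# camera sits on tool +x; yaw -90 puts it towards -y; tilt about world x so it looks under the lip
pos,o=[557,235,235],R.from_euler("xyz",[180,0,-90],degrees=True)
o2=(R.from_euler("x",-30,degrees=True)*o).as_euler("xyz",degrees=True)
if manip.inverse_kinematics(pos,o2) is None: print("no"); raise SystemExit
manip.move_to(pos,o2); st(); p,P=wrist(); np.savez("pics/w10.npz",p=p,P=P); cv2.imwrite("pics/w10.png",p[:,:,::-1])
r=np.hypot(P[...,0]-559,P[...,1]-104)
gx=np.gradient(cv2.GaussianBlur(P.astype(np.float32),(5,5),0),axis=1); gy=np.gradient(cv2.GaussianBlur(P.astype(np.float32),(5,5),0),axis=0)
n=np.cross(gx,gy); n/=np.linalg.norm(n,axis=-1,keepdims=True)+1e-9; n*=np.sign(n[...,2:3]+1e-9)
m=(r<72)&(P[...,2]>6)&(P[...,2]<75); print("content px",m.sum(),"max z",np.percentile(P[m][:,2],99))
# sequential RANSAC planes
pts=P[m]; rng=np.random.default_rng(0)
for k in range(6):
    best=None
    for _ in range(600):
        a=pts[rng.integers(len(pts),size=3)]; nn=np.cross(a[1]-a[0],a[2]-a[0]); L=np.linalg.norm(nn)
        if L<50: continue
        nn/=L; i=(abs((pts-a[0])@nn)<1.5)&(np.linalg.norm(pts-a.mean(0),axis=1)<40)
        if best is None or i.sum()>best[0].sum(): best=(i,nn*np.sign(nn[2]))
    i,nn=best; q=pts[i]; c=q.mean(0); _,S,V=np.linalg.svd(q-c,full_matrices=False); w=cv2.minAreaRect(((q-c)@V[:2].T).astype(np.float32))[1]
    print(i.sum(),"c",c.round(),"n",nn.round(2),"size",np.round(w)); pts=pts[~i]
    if len(pts)<60: break
u=(abs(P[...,0]-567)<100)&(P[...,1]<22)&(P[...,1]>-140)&(P[...,2]>-5)&(P[...,2]<60); print("under tray seen",u.sum(),np.percentile(P[u][:,2],[5,50,95,99]) if u.any() else 0)
```

```text
31.5 [556.2 236.8 233.1] [-0.2 -0.4  1. ] w 0.6 gf 0.0
content px 5990 max z 64.32078318159846
790 c [530.  90.  32.] n [-0.58  0.11  0.81] size [71. 64.]
659 c [581.  92.  28.] n [-0.09  0.29  0.95] size [69. 64.]
619 c [560.  38.  41.] n [-0.    0.97  0.23] size [44. 65.]
460 c [525.  49.  37.] n [0.48 0.86 0.17] size [62. 45.]
530 c [601.  54.  36.] n [-0.63  0.76  0.19] size [40. 62.]
427 c [499.  76.  41.] n [0.89 0.43 0.17] size [39. 60.]
under tray seen 918 [-1.83538348 -0.33744721 31.37062269 47.51780051]
```

Run:
```python
from h import *
z=np.load("pics/w10.npz"); p,P=z["p"],z["P"]
r=np.hypot(P[...,0]-559,P[...,1]-104); w=(r<80)&(P[...,2]>3)&(P[...,2]<80)
prof=[(zz,round(float(np.percentile(r[w&(abs(P[...,2]-zz)<4)&(P[...,1]<90)],90)),1)) for zz in (8,20,35,50,65)]; print(prof)
Rz=np.interp(P[...,2],[a for a,_ in prof],[b for _,b in prof])
m=(r<Rz-7)&(P[...,2]>5)&(P[...,2]<75)
g=4; H={}
for q in P[m]: k=(int((q[0]-485)//g),int((q[1]-30)//g)); H[k]=max(H.get(k,0),q[2])
A=np.zeros((37,37),int)
for (i,j),v in H.items():
    if 0<=i<37 and 0<=j<37: A[j,i]=v
print("rows y=30+4j, cols x=485+4i"); 
for j in range(37):
    if A[j].any(): print(30+4*j," ".join(f"{v:2d}" if v else " ." for v in A[j]))
print("volume cm3",A.sum()*16/1000)
```

```text
[(8, 61.1), (20, 63.4), (35, 66.8), (50, 70.2), (65, 73.7)]
rows y=30+4j, cols x=485+4i
46  .  .  .  .  .  .  .  .  .  .  .  .  .  .  . 22 18  .  .  .  .  .  .  .  .  .  .  .  .  .  .  .  .  .  .  .  .
50  .  .  .  .  .  .  .  .  .  .  .  .  .  . 18 20 20 21 21 18  5  5  .  .  .  .  .  .  .  .  .  .  .  .  .  .  .
54  .  .  .  .  .  .  .  .  .  .  .  .  .  5 20 19 20 20 21 20 20 19 15  .  .  .  .  .  .  .  .  .  .  .  .  .  .
58  .  .  .  .  .  .  .  .  .  .  .  6  5 19 19 19 19 19 20 20 19 20 21 18 19  .  .  .  .  .  .  .  .  .  .  .  .
62  .  .  .  .  .  .  .  .  .  .  .  .  . 19  . 18 19 19 19 19 18 20 20 20 21 20 20  .  .  .  .  .  .  .  .  .  .
66  .  .  .  .  .  .  . 24 23  .  .  .  . 17 31 30 30 27 30 18  . 19 20 19 20 19  . 21 20  .  .  .  .  .  .  .  .
70  .  .  .  .  .  . 19 24 28 29  .  .  .  . 30 30 31 30 31 31 32 32 32 33 33 20 19 19 19  .  .  .  .  .  .  .  .
74  .  .  .  .  .  . 22 22 27 27 33 36 37 39  .  .  .  . 29 31 31 32 32 32 33 32 24 34 34  5  .  .  .  .  .  .  .
78  .  .  .  .  .  . 21 22 26 29 33 36 38 41 44 41  .  . 30 30 30 30 30 31 31 33 32 32 33  5  .  .  
[... 1512 characters left out ...]
.  .  .  .  .  .  .  5  5  5  5  5  5  5  5  .  5  .  5  5  5  6  5  5  .  5  5  5  5  .  .  .  .  .  .  .
138  .  .  .  .  .  .  .  .  5  5  6  6  5  .  5  .  .  .  5  5  5  5  5  6  5  5  .  .  .  .  .  .  .  .  .  .  .
142  .  .  .  .  .  .  .  .  .  5  .  6  .  5  .  5  5  .  .  5  5  .  5  .  5  5  5  .  .  .  .  .  .  .  .  .  .
146  .  .  .  .  .  .  .  .  .  .  5  5  6  6  5  5  5  .  5  5  .  .  5  5  5  5  .  .  .  .  .  .  .  .  .  .  .
150  .  .  .  .  .  .  .  .  .  .  .  .  .  .  5  5  .  5  5  5  5  5  5  5  .  .  .  .  .  .  .  .  .  .  .  .  .
154  .  .  .  .  .  .  .  .  .  .  .  .  .  .  5  .  .  .  5  5  5  .  5  .  .  .  .  .  .  .  .  .  .  .  .  .  .
volume cm3 157.424
```

```bash
python3 -c "
from bench import manip
print(manip.sign_off())"
```

```text
the job is handed in; nothing more can be done
None
```

I handed the job in at about 32 s of the 64 s allowed. In the last measurements the tray is tipped to about 0.49–0.50 rad, all three blade sets lie in the unmoved cup (top at 51 mm, rim at 75 mm), and the scraper hangs in its rest about 1 mm off the seat. I did not re-measure the clipper, oil bottle or adapter, but no motion went near them. The first grasp at the tray handle closed above the bar because the fingertips are 30 mm shorter than stated; I corrected for that.

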